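# Clip the prefilter into the vacuum through its sprung flap

## Task

Take the middle-sized of the three round mesh prefilters out of the drying rack on the lazy Susan and slide it, foot first, down the slot in the deck of the vacuum cleaner. Press it down gently on its grip, past the sprung flap and against the soft spring at the bottom, until the flap snaps shut over its shoulders, then let go so that it stays locked in: its frame cracks if it is pressed or wedged against the vacuum with more than 20 N. Leave the other two prefilters and the clear shroud where they are.

Things in the scene. Friction and masses are not known exactly. Their poses are not given: they have to be found in the camera images.
- filter_m_c (a point): Middle-sized prefilter, to be fitted, standing on edge in the rack: steel mesh in a grey round frame 90 mm across, 14 mm thick, 80 g. Point: disc centre; x level in the disc's plane, y across the thickness, z up (faces alike, may be swapped). Flat foot (44 mm along x, 14 thick), underside 49 mm below this point. Above, a stem (18 along x, 8 thick) carries the grip.
- filter_m_grip (a point): Centre of that prefilter's grip, a block 36 mm along x, 14 mm thick along y, 26 mm high (13 above and below this point), for fingers from above closing along y. It is 82 mm above the disc's centre, 131 mm above the underside of the foot; same axes.
- filter_s_c (a point): Small prefilter, bystander: same shape, disc 74 mm across; point at the disc's centre; underside of foot 41 mm below it, top of grip 87 mm above it.
- filter_l_c (a point): Large prefilter, bystander: same shape, disc 106 mm across; point at the disc's centre; underside of foot 57 mm below it, top of grip 103 mm above it.
- susan: Lazy Susan, wooden platter 300 mm across that turns stiffly; origin at its underside's centre on the bench. Platter top 22 mm up, with three parallel rack slots along x, 75 mm apart in y (-75, 0, 75): white walls 30 mm high, 60 mm long, 1.3 mm play either side of a prefilter's foot. The prefilters stand in them in any order.
- vac: Grey canister vacuum base, cyclone off, fixed; origin under the deck's filter opening, z up. Deck 140 mm above it, 115 mm either way in x, 65 mm in -y, 110 mm in +y; then motor dome (175 mm) and handle (204 mm). Two lugs 9 mm high near the -y corners. Soft feet: height varies by mm. Locked in, the prefilter's disc centre is 66 mm below the collar's top, its grip 3 to 29 mm above it.
- vac_mouth (a point): Middle of the opening in the deck, level with the deck, axes as the vacuum's. In it hangs, in rubber, the filter bay: a black collar around a slot 94 mm along x, 18 mm along y (2 mm play all round), edges bevelled 5 mm inwards. The collar's top is 0 to 10 mm above this point and up to 5 mm off it in x and in y, never quite the same and not measured: follow by feel.
- flap (a joint): Angle (rad) of the sprung steel flap hinged along the slot's +y edge 6 mm below the collar's top: two wings, a 28 mm notch between for the stem. 0: shut, sloping down across the slot (tip 22 mm below the collar); it cannot swing up past 0, only gives way downwards, over 0.3 while a prefilter is beside it, and springs to 0 once the prefilter's shoulders are below it.
- shroud_c (a point): Clear plastic cyclone shroud, a waisted tube 135 mm high, 112 mm across the rim, standing on the bench between lazy Susan and vacuum; point at its centre. Bystander.
- vac_floor (a point): Underside of the vacuum below the slot, axes as the vacuum's. Above it in the bay is a spring pad that the foot meets 113 to 114 mm below the collar's top; before, the flap drags with up to 5 N. The pad gives 1.7 N per mm. The flap snaps with it 5 to 6.5 mm down (9 to 12 N on the tool); at 8 mm (15 N) it bottoms and force shoots up. Released, it lifts the prefilter 4 to 5 mm against the flap.
Things that resemble listed ones, but are neither listed nor needed, are in the scene too. What is shaped like the part that bears filter_m_c but blue is not meant.

How it is judged:
By the outcome, as a careful person would: the job done as asked, in the order asked, and still so for the second after the job is handed in, with the robot touching nothing.
It also fails if it takes over 72 s, if anything falls off the work surface, if the arm or the gripper's body presses on something with over 40 N, if the wrist force passes 120 N, or if a joint passes its speed limit or range.

## Robot

A 6-joint arm with a two-finger parallel gripper is mounted at the origin on the work surface. World frame = base frame: x ahead of the robot, y to its left, z up, the work surface at z = 0. Lengths are in m, angles in rad, forces in N, time in s.
With the tool pointing down it reaches from about 0.375 to 0.925 m from the base axis. Payload 5.7 kg.
Tool frame: the origin (TCP) lies at the very end of the fingers, on their centre line; the grasp point (between the pads) lies 19 mm behind it; z points along the fingers, x is the direction in which the jaws open and shut, and the axes are right-handed (so a half turn about z gives the same grasp; the last joint's range is limited). The gripper opens to 85 mm and grips with 20 to 120 N. Pads are 22 mm wide; open, the fingers measure 114 mm over their backs; the gripper's body (76 mm by 85 mm) begins 54 mm behind the grasp point. The pads swing forward as they close: fully open they stand 13 mm farther back than shut.
Start: joints at [1.058, 0.359, 1.51, -0, 1.272, -0.115], TCP at [0.232, 0.553, 0.231] pointing down, gripper open.
Joint ranges: [-2.97, 2.97], [-1.01, 2.36], [0.21, 2.38], [-0.96, 4.11], [0.2, 2.71], [-2.98, 2.98]. Speed limits (rad/s): [2.39, 2.39, 3.14, 3.14, 3.14, 3.14].

## Interface

Orientations are given as a unit quaternion [x, y, z, w].
In Python, from cell import manip gives the robot as it stands.
- The arm moves only by the tool jog_arm, never from a script. Its argument "moves" is a list of rows, each a list of 7 numbers: the shift along the world's x, y, z in mm, then the turn, a rotation vector about the world's x, y, z in units of 6 degrees (1.0 is 6 degrees), then the closure, from -1 (fully open) to 1 (shut). In form: [[dx, dy, dz, rx, ry, rz, gripper], ...]. A call has 1 to 12 rows; each row shifts and turns the pose as measured when the row begins; what a row does not reach is not made up. A row lasts 1/12 s, in which the tool goes at most 41.7 mm and 7.16 degrees, less where a joint would pass 70% of its speed; a pose out of reach is approached as far as the arm can. A call with a gripper value outside its range is refused whole. The fingers move at their own pace and stop on an object; "squeeze" is the grip in N (left out, the last holds). Time passes only in rows, so rows that do not move let the fingers close. It gives the time, the measured TCP pose, the force and the opening at its end, in the units of the state.
- manip.get_obs(): the state, without advancing time (a new reading comes with each control period).
- manip.get_image(name): name is "scene" or "top" or "wrist"; returns a dict with "color" (384x512x3 uint8, blue, green, red), "mtx" (3x3 intrinsics, pixels), "pose" (4x4, takes a point from camera to world coordinates). Camera axes: x right, y up, looking along -z (the intrinsics and any distortion apply to the point x, -y, -z); pixel columns grow to the right and rows downward; lengths in m; the calibration is good to about 2 mm. A picture is of the moment at which its call begins. There is no depth.
- manip.finish_job(): hands the job in, once; it reports no verdict.
The state is a dict: "t": time; "q": joint angles; "qvel": joint speeds; "tau": joint torques, N m; "position": TCP position; "orientation": TCP orientation; "force": force on the tool from outside, world axes, zero at the start; "wrist_torque": the same for the moment, N m; "gripper_width": opening from 0.0 (shut) to 1.0 (fully open).
Only numpy, scipy, OpenCV 4.12 (cv2) and the standard library are available. Lean on these libraries where they do the work, as an engineer would, in place of code of your own. Each camera call takes 0.05 s, during which the arm holds its last target. There are 200 camera calls.

## Working session

There is one attempt and no reset: what is moved stays moved. The work goes in short steps, Python scripts to look and compute and a tool call to move; the robot and the scene stay as the last step left them, time stands still between calls to the robot, and variables do not carry over. Pictures are saved under pics/ and viewed, about 8 in all and at most 12, crops included, and the job is handed in when it is done.

Besides the shell and the picture viewer there is one more tool, called after "Emit:" as name(argument=value, ...), one argument or row to a line, values as JSON. jog_arm: Moves the arm, as the interface text tells. Its arguments: {"type":"object","properties":{"moves":{"type":"array","items":{"type":"array","items":{"type":"number"}}},"squeeze":{"type":"number"}},"required":["moves"]}

```bash
mkdir -p pics; cat > h.py <<'E'
import numpy as np, cv2
from cell import manip
def grab(n):
    im=manip.get_image(n); K=np.array(im["mtx"]);P=np.array(im["pose"])
    return im,K,P
def ray(K,P,u,v):
    d=np.linalg.inv(K)@[u,v,1]; d=np.array([d[0],-d[1],-d[2]]); return P[:3,3],P[:3,:3]@d
def at_z(K,P,u,v,z):
    o,d=ray(K,P,u,v); return o+d*(z-o[2])/d[2]
def proj(K,P,X):
    c=P[:3,:3].T@(np.array(X)-P[:3,3]); c=np.array([c[0],-c[1],-c[2]]); p=K@c; return p[:2]/p[2]
def tri(*rs):
    A=np.zeros((3,3));b=np.zeros(3)
    for o,d in rs:
        d=d/np.linalg.norm(d);M=np.eye(3)-np.outer(d,d);A+=M;b+=M@o
    return np.linalg.solve(A,b)
E
python3 - <<'E'
from h import *
import pickle
D={}
for n in("top","scene"):
    im,K,P=grab(n);D[n]=(im["color"],K,P)
    cv2.imwrite(f"pics/{n}0.png",cv2.resize(im["color"],(800,600),interpolation=cv2.INTER_CUBIC)); print(n,K.round(1).tolist(),P.round(3).tolist(),[k for k in im])
pickle.dump(D,open("d0.pkl","wb"))
print(manip.get_obs())
E
```

```text
top [[357.5, 0.0, 257.8], [0.0, 357.5, 191.6], [0.0, 0.0, 1.0]] [[0.016, 0.986, -0.169, 0.295], [-1.0, 0.016, 0.003, -0.115], [0.006, 0.169, 0.986, 1.171], [0.0, 0.0, 0.0, 1.0]] ['color', 'mtx', 'pose']
scene [[378.8, 0.0, 256.1], [0.0, 378.8, 194.3], [0.0, 0.0, 1.0]] [[-0.281, -0.67, 0.687, 1.129], [0.96, -0.197, 0.2, 0.07], [0.001, 0.716, 0.698, 0.772], [0.0, 0.0, 0.0, 1.0]] ['color', 'mtx', 'pose']
{'t': 0.1, 'q': array([ 1.05791829e+00,  3.59419016e-01,  1.51136561e+00, -1.25433542e-05,
        1.27252646e+00, -1.15102439e-01]), 'qvel': array([-0.0013401 , -0.00061304, -0.00041213,  0.00188535, -0.00108981,
        0.0017238 ]), 'tau': array([ 7.16645845e-04, -5.28653419e+01, -2.79350281e+01, -2.54802735e-04,
        4.99283386e-03, -8.34560836e-06]), 'position': array([0.23211472, 0.55258324, 0.23053022]), 'orientation': array([ 8.32875782e-01,  5.53459297e-01, -7.62780474e-04,  3.95545358e-04]), 'force': array([ 0.41377984, -0.21871721,  0.26394964]), 'wrist_torque': array([ 0.00784618, -0.00264204,  0.01331154]), 'gripper_width': 0.9983855457617558}
```

View pics/top0.png

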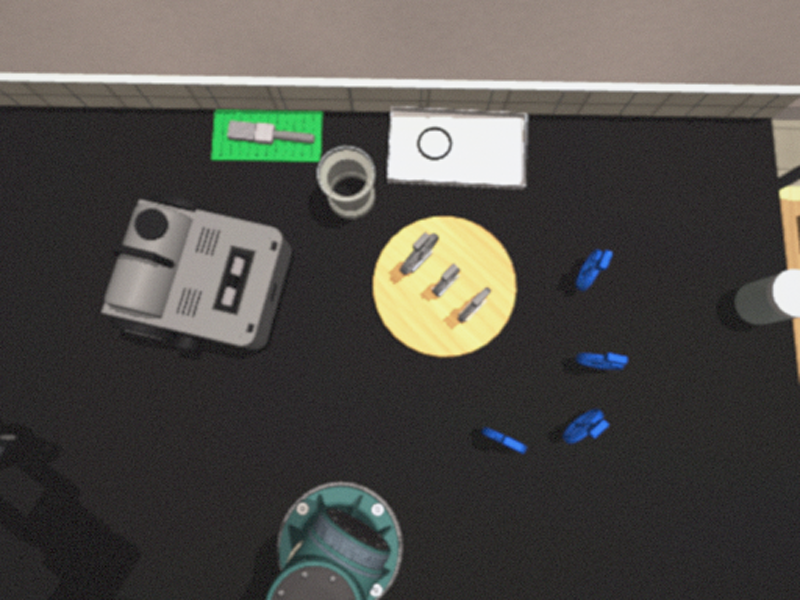

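View pics/scene0.png

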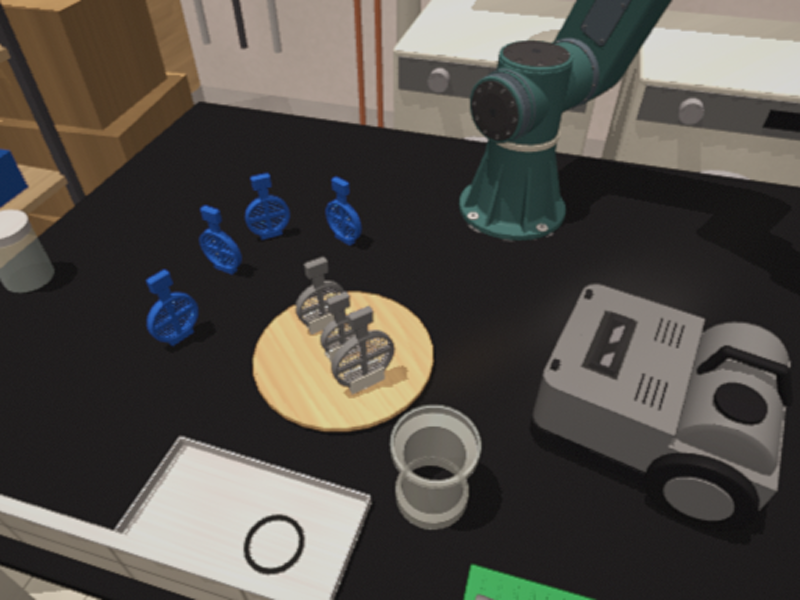

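The top view shows the platter at (445,286) with grey filters at about (420,252), (447,280) and (475,305), and the vacuum slot at (235,280). The scene view shows the filters at (362,350), (340,325) and (320,292). I'll zoom in to compare sizes.

```bash
python3 - <<'E'
from h import *
import pickle
D=pickle.load(open("d0.pkl","rb"))
t,s=D["top"][0],D["scene"][0]
c=lambda im,x,y,w,h,W,H:cv2.resize(im[y:y+h,x:x+w],(W,H),interpolation=cv2.INTER_CUBIC)
a=np.hstack([c(t,245,140,80,60,400,300),c(t,130,145,64,80,240,300)[:, :240]])
a=np.hstack([a,np.zeros((300,160,3),np.uint8)])
b=np.hstack([c(s,180,160,80,100,320,400)[100-100:400][:300],c(s,340,175,120,75,480,300)])
cv2.imwrite("pics/z1.png",np.vstack([a,b]))
E
```

```text
(no output)
```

View pics/z1.png

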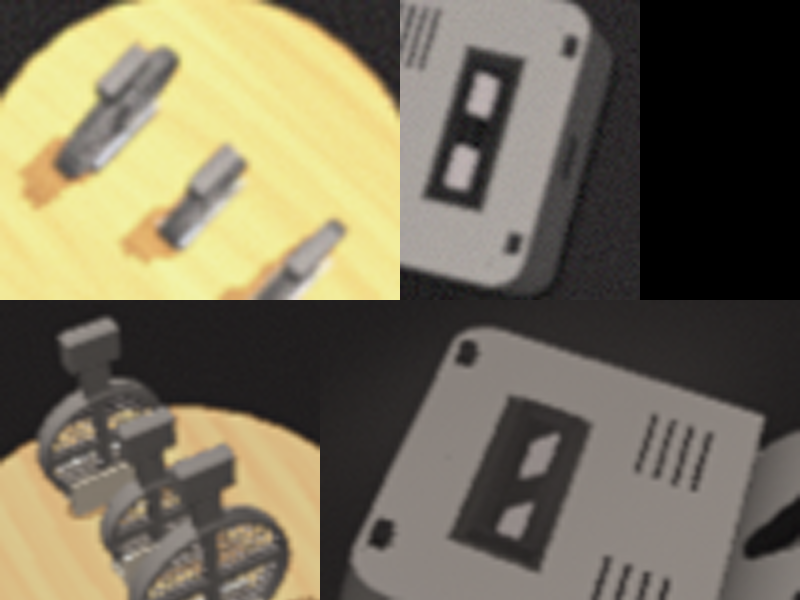

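```bash
python3 - <<'E'
from h import *
import pickle
D=pickle.load(open("d0.pkl","rb"))
_,K,P=D["top"];_,K2,P2=D["scene"]
for n,a,b in [("near",(270,153),(231,199)),("mid",(288.6,174),(215.7,189)),("far",(308.5,190.5),(202.5,167.5))]:
    print(n,tri(ray(K,P,*a),ray(K2,P2,*b)).round(4))
# disc width in top: ends
for n,a,b in [("near",(258,172),(278,152)),("mid",(279,188),(293,172)),("far",(297,200),(312.5,186.5))]:
    p,q=at_z(K,P,*a,.07),at_z(K,P,*b,.09); print(n,p,q,np.degrees(np.arctan2(*(q-p)[1::-1])))
print("susan",at_z(K,P,445*.64,286*.64,.022))
# slot corners in top crop: scale 3.75, off(130,145)
for x,y in [(468,47),(524,62),(485,212),(422,196)]:
    print(at_z(K,P,130+(x-400)/3.75,145+y/3.75,.155).round(4))
for x,y in [(510,397),(590,422),(540,572),(450,540)]:
    print("s",at_z(K2,P2,340+(x-320)/4,175+(y-300)/4,.155).round(4))
E
```

```text
near [ 0.5769 -0.1501  0.1804]
mid [ 0.524  -0.2075  0.1473]
far [ 0.4731 -0.2622  0.1605]
near [ 0.54611023 -0.11795935  0.07      ] [ 0.60665544 -0.17945843  0.09      ] -45.447803625924855
mid [ 0.49592705 -0.18448542  0.07      ] [ 0.54337542 -0.22632573  0.09      ] -41.40607676197045
far [ 0.4588845  -0.24075256  0.07      ] [ 0.49867882 -0.28631699  0.09      ] -48.8672194940855
susan [ 0.52151332 -0.20642683  0.022     ]
[0.5646 0.2043 0.155 ]
[0.5533 0.16   0.155 ]
[0.435  0.1826 0.155 ]
[0.4466 0.2315 0.155 ]
s [0.4522 0.1877 0.155 ]
s [0.4601 0.232  0.155 ]
s [0.5792 0.2079 0.155 ]
s [0.5705 0.1619 0.155 ]
```

Near is the large, mid the small, and far at (0.473,-0.262) the medium one. I'll go over the vacuum first for a close look, then on to the rack.

Emit:
jog_arm(
  moves=[
    [0,0,40,0,0,0,-1],
    [10,-20,40,0,0,0,-1],
    [20,-30,30,0,0,0,-1],
    [24,-31,20,0,0,0.2,-1],
    [24,-31,10,0,0,0.2,-1],
    [24,-31,0,0,0,0.2,-1],
    [24,-31,0,0,0,0.2,-1],
    [24,-31,0,0,0,0.2,-1],
    [24,-31,0,0,0,0.2,-1],
    [24,-31,0,0,0,0.2,-1],
    [24,-31,0,0,0,0.2,-1],
    [20,-30,0,0,0,0.2,-1],
  ],
)

```text
t: 1.1
position: [0.4724, 0.2149, 0.3689]
orientation: [0.77, 0.638, -0.004, 0.003]
force: [-0.4, 0.4, 0.1]
gripper_width: 1.0
```

Emit:
jog_arm(
  moves=[
    [0,0,0,0,0,0,-1],
  ],
)

```text
t: 1.18
position: [0.4756, 0.2097, 0.3684]
orientation: [0.772, 0.636, -0.004, 0.004]
force: [1.0, 1.0, 0.1]
gripper_width: 1.004
```

```bash
python3 - <<'E'
from h import *
import pickle
o=manip.get_obs(); print(o["t"],o["position"],o["orientation"],o["force"])
im,K,P=grab("wrist"); pickle.dump((im["color"],K,P),open("w1.pkl","wb")); print(K,P.round(3))
cv2.imwrite("pics/w1.png",cv2.resize(im["color"],(800,600),interpolation=cv2.INTER_CUBIC))
E
```

```text
1.1833 [0.47563992 0.20968959 0.36838288] [ 0.77152613  0.63616943 -0.00421049  0.00426178] [0.99041798 1.03740168 0.12661066]
[[291.87414001   0.         257.44192634]
 [  0.         291.87414001 189.66281257]
 [  0.           0.           1.        ]] [[ 0.191 -0.934 -0.304  0.397]
 [ 0.982  0.178  0.071  0.227]
 [-0.012 -0.311  0.95   0.511]
 [ 0.     0.     0.     1.   ]]
```

View pics/w1.png

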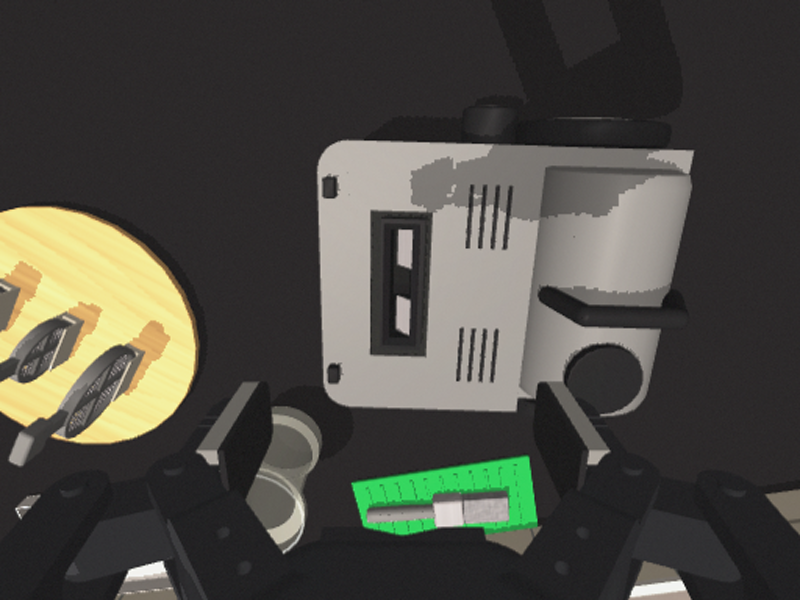

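Wrist view: deck opening/collar spans (371,211)–(432,355), the slot inside (386,218)–(418,347), lugs at (330,187) and (334,373).

```bash
python3 - <<'E'
from h import *
import pickle
_,K,P=pickle.load(open("w1.pkl","rb"));D=pickle.load(open("d0.pkl","rb"));T=D["top"][1:];S=D["scene"][1:]
w=[(371,211),(432,213),(425,356),(370,352)]
w=[(x*.64,y*.64) for x,y in w]
t=[(130+(x-400)/3.75,145+y/3.75) for x,y in [(422,196),(468,47),(524,62),(485,212)]]
s=[(340+(x-320)/4,175+(y-300)/4) for x,y in [(510,397),(590,422),(540,572),(450,540)]]
# order: all by world: near-base -y? compute at z .145
for n,(k,p),pts in (("w",(K,P),w),("t",T,t),("s",S,s)):
    q=np.array([at_z(k,p,*c,.146)[:2] for c in pts]); r=cv2.minAreaRect(q.astype(np.float32)*1000); print(n,q.mean(0).round(4),r)
c=lambda L:np.mean(L,0)
print("tri centre",tri(ray(K,P,*c(w)),ray(*T,*c(t)),ray(*S,*c(s))))
sl=[(390,219),(418,220),(412,346),(386,344)]
q=np.array([at_z(K,P,x*.64,y*.64,.146)[:2] for x,y in sl]);print("slot",q.mean(0),cv2.minAreaRect(q.astype(np.float32)*1000))
E
```

```text
w [0.5048 0.1987] ((505.3511657714844, 198.62078857421875), (48.4112663269043, 124.86331176757812), 77.34104919433594)
t [0.5017 0.1973] ((501.6402587890625, 196.18478393554688), (50.714202880859375, 122.51188659667969), 77.01111602783203)
s [0.5066 0.1993] ((506.34735107421875, 198.8331298828125), (47.51030731201172, 123.93539428710938), 78.55944061279297)
tri centre [0.50304596 0.19951228 0.13976449]
slot [0.50383985 0.20063275] ((504.029541015625, 200.49049377441406), (22.717397689819336, 109.71106719970703), 76.88316345214844)
```

Emit:
jog_arm(
  moves=[
    [0,-38,-5,0,0,-0.45,-0.2],
    [0,-38,-5,0,0,-0.45,-0.2],
    [0,-38,-5,0,0,-0.45,-0.2],
    [0,-38,-5,0,0,-0.45,-0.2],
    [0,-38,-5,0,0,-0.45,-0.2],
    [0,-38,-5,0,0,-0.45,-0.2],
    [0,-38,-5,0,0,-0.45,-0.2],
    [0,-38,-5,0,0,-0.45,-0.2],
    [0,-38,-5,0,0,-0.45,-0.2],
    [0,-38,-5,0,0,-0.45,-0.2],
    [0,-38,-5,0,0,-0.45,-0.2],
    [0,-38,-5,0,0,-0.45,-0.2],
  ],
)

```text
t: 2.23
position: [0.4684, -0.2415, 0.3043]
orientation: [0.92, 0.392, -0.001, -0.004]
force: [0.8, 0.3, 0.0]
gripper_width: 0.599
```

Emit:
jog_arm(
  moves=[
    [0,0,0,0,0,0,-0.2],
    [0,0,0,0,0,0,-0.2],
  ],
)

```text
t: 2.4
position: [0.4682, -0.2465, 0.3023]
orientation: [0.922, 0.388, -0.002, -0.004]
force: [0.2, -0.2, -0.2]
gripper_width: 0.6
```

```bash
cat > rack.py <<'E'
from h import *
import pickle,sys
n=sys.argv[1]
o=manip.get_obs(); q=o["orientation"];print(o["t"],o["position"],q,np.degrees(np.arctan2(2*q[0]*q[1],q[0]**2-q[1]**2)),o["gripper_width"])
im,K,P=grab("wrist"); pickle.dump((im["color"],K,P),open(n+".pkl","wb"))
cv2.imwrite(f"pics/{n}.png",cv2.resize(im["color"],(800,600),interpolation=cv2.INTER_CUBIC))
E
python3 rack.py w2
```

```text
2.4 [ 0.46822018 -0.24652332  0.30228985] [ 0.92166532  0.38795898 -0.00200736 -0.00410393] 45.65562489524602 0.6004999914225073
```

View pics/w2.png

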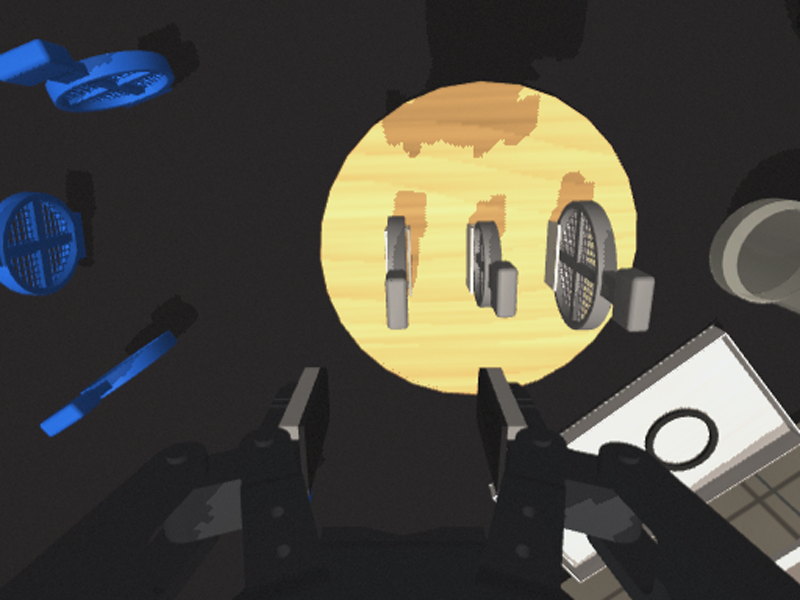

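Wrist view: the medium grip's top face spans (387–408, 275–328), centre (397,301). The small grip is at (506,289) and the large at (633,300).

```bash
python3 - <<'E'
from h import *
import pickle
_,K,P=pickle.load(open("w2.pkl","rb"));D=pickle.load(open("d0.pkl","rb"));T=D["top"][1:];S=D["scene"][1:]
f=lambda x,y,z:at_z(K,P,x*.64,y*.64,z).round(4)
m,s,l=f(397,301,.166),f(508,290,.15),f(634,302,.182)
print(m,s,l,np.degrees(np.arctan2(*(l-m)[1::-1])),np.linalg.norm((l-m)[:2]))
print("edges M",f(397,277,.166),f(397,327,.166))
print(tri(ray(K,P,397*.64,301*.64),ray(*T,308.5,190.5),ray(*S,202.5,167.5)))
E
```

```text
[ 0.4748 -0.2582  0.166 ] [ 0.5253 -0.2029  0.15  ] [ 0.5724 -0.1519  0.182 ] 47.44321290951061 0.1443102560457849
edges M [ 0.4634 -0.247   0.166 ] [ 0.4876 -0.2708  0.166 ]
[ 0.4744068  -0.26094115  0.16163382]
```

Emit:
jog_arm(
  moves=[
    [3,-7,-20,0,0,0.15,-0.2],
    [3,-6,-25,-0.06,-0.07,0.15,-0.2],
    [0,0,-25,0,0,0,-0.2],
    [0,0,-25,0,0,0,-0.2],
    [0,0,-15,0,0,0,-0.2],
    [0,0,0,0,0,0,-0.2],
  ],
)

```text
t: 2.95
position: [0.478, -0.2485, 0.1917]
orientation: [0.912, 0.409, 0.003, 0.002]
force: [-0.5, 0.6, -0.6]
gripper_width: 0.602
```

```bash
python3 rack.py w3
```

```text
2.95 [ 0.47801672 -0.24846284  0.19169862] [0.91234451 0.40940901 0.00282105 0.0019488 ] 48.335732221257075 0.6021754345042712
```

View pics/w3.png

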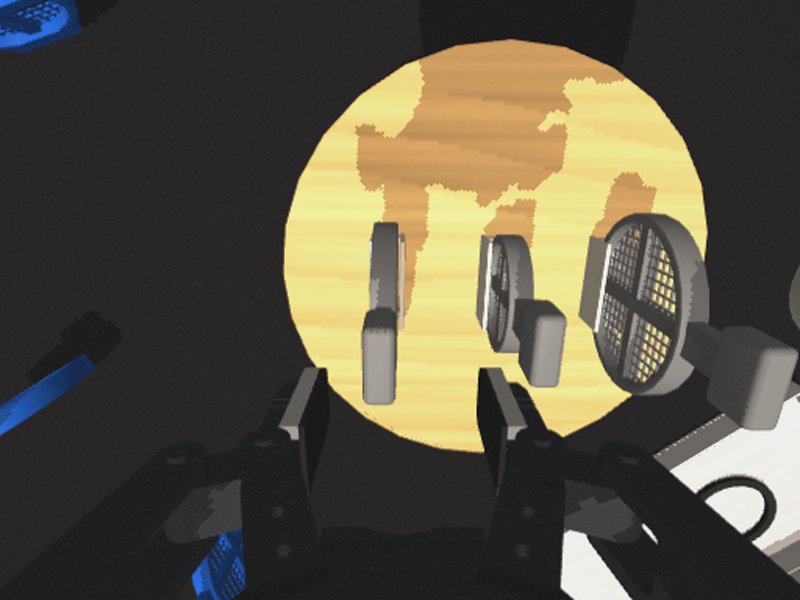

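Now the medium grip's top face spans about (362–397, 314–404), with the fingers at (310,400) and (500,400). The grip is left of the jaw centre.

```bash
python3 - <<'E'
from h import *
import pickle
_,K,P=pickle.load(open("w3.pkl","rb"))
f=lambda x,y,z:at_z(K,P,x*.64,y*.64,z).round(4)
m,s,l=f(380,360,.166),f(546,345,.15),f(763,382,.182)
print(m,s,l,np.degrees(np.arctan2(*(l-m)[1::-1])))
a,b=f(380,316,.166),f(380,404,.166);print(a,b,np.linalg.norm(a-b),np.linalg.norm(f(363,380,.166)-f(397,380,.166)))
c=f(380,404,.166);d=f(379,316,.166);print(np.degrees(np.arctan2(*(c-d)[1::-1])))
o=manip.get_obs()["position"]; print((m-o)*1000)
E
```

```text
[ 0.4736 -0.2569  0.166 ] [ 0.5223 -0.2033  0.15  ] [ 0.5705 -0.1502  0.182 ] 47.75572498183161
[ 0.4595 -0.244   0.166 ] [ 0.4886 -0.2707  0.166 ] 0.03949303736103362 0.014026403673073142
-41.92254460057565
[ -4.860773    -8.32666791 -26.91925487]
```

Emit:
jog_arm(
  moves=[
    [-5,-11,0,0,0,0,-0.2],
    [0,0,0,0,0,0,-0.2],
    [0,0,0,0,0,0,-0.2],
  ],
)

```text
t: 3.25
position: [0.4752, -0.2585, 0.1962]
orientation: [0.911, 0.412, 0.004, 0.004]
force: [-0.1, 0.5, -0.8]
gripper_width: 0.598
```

Emit:
jog_arm(
  moves=[
    [-1,1,-15,0.04,0.1,0,-0.2],
    [0,0,-15,0,0,0,-0.2],
    [0,0,-10,0,0,0,-0.2],
    [0,0,-4,0,0,0,-0.2],
    [0,0,0,0,0,0,-0.2],
    [0,0,0,0,0,0,-0.2],
  ],
)

```text
t: 3.75
position: [0.4766, -0.2596, 0.153]
orientation: [0.912, 0.411, 0.002, 0.003]
force: [0.4, -0.4, 0.6]
gripper_width: 0.597
```

Emit:
jog_arm(
  moves=[
    [-3,2,-6,0,0,0,-0.2],
    [0,0,-2,0,0,0,-0.2],
    [0,0,0,0,0,0,-0.2],
  ],
)

```text
t: 4.0
position: [0.4738, -0.2578, 0.145]
orientation: [0.912, 0.411, 0.002, 0.003]
force: [0.7, -0.1, -0.8]
gripper_width: 0.597
```

```bash
python3 rack.py w4
```

```text
4.0 [ 0.47379005 -0.25779432  0.14501449] [0.91162808 0.4109947  0.00234671 0.00347658] 48.53512578374224 0.5969913449317176
```

View pics/w4.png

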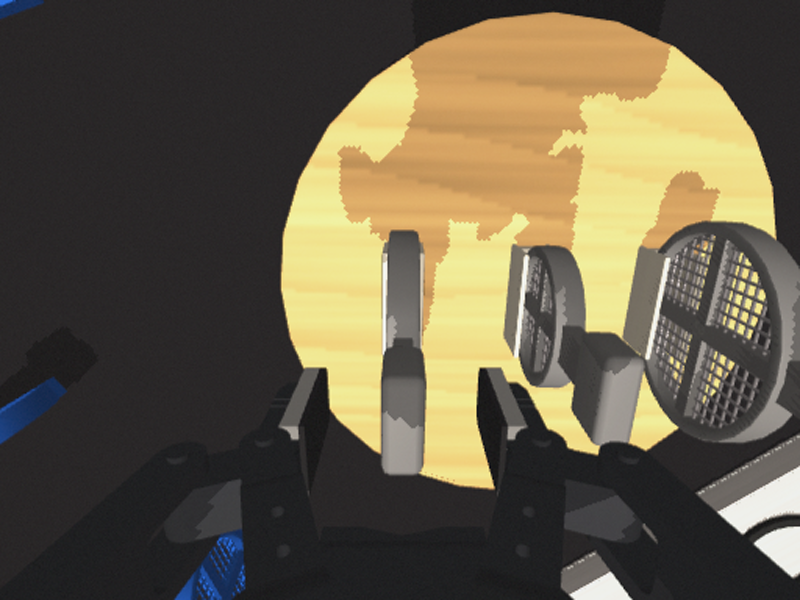

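The grip is centred between the fingers (403 against 402), with its top face's near edge at row 473.

```bash
python3 - <<'E'
from h import *
import pickle
_,K,P=pickle.load(open("w4.pkl","rb"))
o=manip.get_obs()["position"]; a=np.radians(-42.0); u=np.array([np.cos(a),np.sin(a)])
for v in (473,380,348):
  for z in (.166,.162,.14): print(v,z,((at_z(K,P,403*.64,v*.64,z)-o)[:2]@u*1000).round(1))
E
```

```text
473 0.166 19.4
473 0.162 22.7
473 0.14 41.0
380 0.166 -14.1
380 0.162 -11.9
380 0.14 0.3
348 0.166 -24.5
348 0.162 -22.7
348 0.14 -12.4
```

Emit:
jog_arm(
  squeeze=60,
  moves=[
    [0,0,0,0,0,0,0.3],
    [0,0,0,0,0,0,0.6],
    [0,0,0,0,0,0,1],
    [0,0,0,0,0,0,1],
    [0,0,0,0,0,0,1],
  ],
)

```text
t: 4.47
position: [0.4743, -0.2582, 0.1462]
orientation: [0.912, 0.411, 0.003, 0.004]
force: [-0.0, -0.5, -2.2]
gripper_width: 0.146
```

Emit:
jog_arm(
  moves=[
    [0,0,6,0,0,0,1],
    [0,0,10,0,0,0,1],
    [0,0,12,0,0,0,1],
    [0,0,15,0,0,0,1],
    [0,0,20,0,0,0,1],
  ],
)

```text
t: 4.88
position: [0.4711, -0.2559, 0.2093]
orientation: [0.912, 0.411, 0.0, 0.0]
force: [0.0, 0.2, -0.9]
gripper_width: 0.146
```

Emit:
jog_arm(
  moves=[
    [0,0,30,0,0,0,1],
    [0,0,30,0,0,0,1],
    [0,0,30,0,0,0,1],
    [0,0,30,0,0,0,1],
    [0,0,25,0,0,0,1],
    [0,0,0,0,0,0,1],
  ],
)

```text
t: 5.38
position: [0.4699, -0.2549, 0.3699]
orientation: [0.912, 0.411, 0.002, 0.003]
force: [-0.2, -0.5, 0.2]
gripper_width: 0.153
```

Emit:
jog_arm(
  moves=[
    [5,20,0,0,0,0.3,1],
    [3,35,0,0,0,0.4,1],
    [3,35,0,0,0,0.4,1],
    [3,37,0,0,0,0.4,1],
    [3,37,0,0,0,0.4,1],
    [3,37,0,0,0,0.4,1],
    [3,37,0,0,0,0.4,1],
    [3,37,0,0,0,0.4,1],
    [3,37,0,0,0,0.4,1],
    [3,37,0,0,0,0.4,1],
    [3,37,0,0,0,0.4,1],
    [3,35,0,0,0,0.4,1],
  ],
)

```text
t: 6.38
position: [0.5024, 0.1766, 0.3753]
orientation: [0.781, 0.624, 0.005, 0.007]
force: [0.9, -0.9, -0.7]
gripper_width: 0.148
```

Emit:
jog_arm(
  moves=[
    [0,20,0,0,0,0.2,1],
    [0,10,0,0,0,0,1],
    [0,0,0,0,0,0,1],
    [0,0,0,0,0,0,1],
  ],
)

```text
t: 6.72
position: [0.5001, 0.2146, 0.3746]
orientation: [0.771, 0.637, 0.004, 0.005]
force: [-0.3, -0.4, -1.1]
gripper_width: 0.145
```

```bash
python3 rack.py w5
```

```text
6.7167 [0.50011193 0.21455233 0.374644  ] [0.77104569 0.63674433 0.00436987 0.00511007] 79.10109572544947 0.14511075341221602
```

View pics/w5.png

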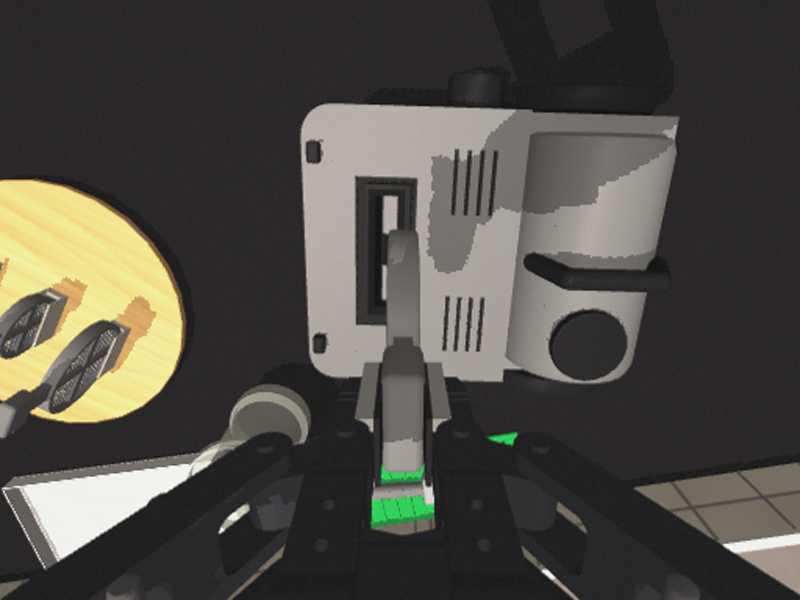

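The filter is held upright between the fingers at (403,400). Below it the collar spans (356,178)–(410,325), with the slot at (372,190)–(402,312).

```bash
python3 - <<'E'
from h import *
import pickle
_,K,P=pickle.load(open("w5.pkl","rb"))
for z in(.142,.146,.15):
    q=np.array([at_z(K,P,x*.64,y*.64,z)[:2] for x,y in [(356,178),(417,179),(411,325),(356,322)]]);print(z,q.mean(0).round(4),cv2.minAreaRect(q.astype(np.float32)*1000))
o=manip.get_obs();p=o["position"];a=np.radians(-11); u=np.array([np.cos(a),np.sin(a)]);w=np.array([-u[1],u[0]])
for v,x,dz in((470,403,.0195),(380,403,.0195)):
    d=(at_z(K,P,x*.64,v*.64,p[2]+dz)-p)[:2]; print(d@u*1000,d@w*1000)
# expected disc-far-end: project model disc outline vs seen top row 230
q=o["orientation"];print(p)
from scipy.spatial.transform import Rotation as R
Rm=R.from_quat(q).as_matrix()
for off in(-2,0,2):
    # tool frame: z fwd; filter x along tool y
    th=np.linspace(0,6.283,200); pts=[]
    for t in th: pts.append(p+Rm@np.array([0,.001*off+.045*np.cos(t),.0745+.045*np.sin(t)]))
    uv=np.array([proj(K,P,x) for x in pts])/.64; print(off,uv[:,1].min(),uv[uv[:,1].argmin()])
print(Rm[:,1])
E
```

```text
0.142 [0.506  0.1985] ((506.14117431640625, 198.4482421875), (48.65642166137695, 125.59343719482422), 77.2623062133789)
0.146 [0.5051 0.1988] ((505.2159118652344, 198.78546142578125), (48.13581085205078, 124.24958801269531), 77.26231384277344)
0.15 [0.5042 0.1992] ((504.2904968261719, 199.12261962890625), (47.61518859863281, 122.90571594238281), 77.2623062133789)
18.99821575461204 0.5524207471091057
-13.885183073835558 0.4849821400017312
[0.50014455 0.21415826 0.37463092]
-2 219.81618318520802 [401.78906806 219.81618319]
0 223.91341951658322 [401.79187167 223.91341952]
2 227.96307058319667 [401.79095917 227.96307058]
[ 0.98172675 -0.18982776  0.01334211]
```

Emit:
jog_arm(
  moves=[
    [2,-14,-25,0.02,0.13,-0.3,1],
    [0,0,-25,0,0,0,1],
    [0,0,-15,0,0,0,1],
    [0,0,0,0,0,0,1],
    [0,0,0,0,0,0,1],
  ],
)

```text
t: 7.18
position: [0.5033, 0.1916, 0.3098]
orientation: [0.785, 0.62, 0.0, 0.002]
force: [-0.6, -0.5, 0.1]
gripper_width: 0.149
```

Emit:
jog_arm(
  moves=[
    [-1,8,-8,0,0,0.1,1],
    [0,0,-6,0,0,0,1],
    [0,0,0,0,0,0,1],
  ],
)

```text
t: 7.43
position: [0.5038, 0.1984, 0.2973]
orientation: [0.782, 0.623, 0.002, 0.003]
force: [0.5, 0.2, -1.4]
gripper_width: 0.148
```

```bash
python3 rack.py w6
```

```text
7.4333 [0.50376148 0.19837784 0.29729231] [0.78246405 0.62268585 0.0020159  0.00287693] 77.02563378589088 0.14796516408230484
```

View pics/w6.png

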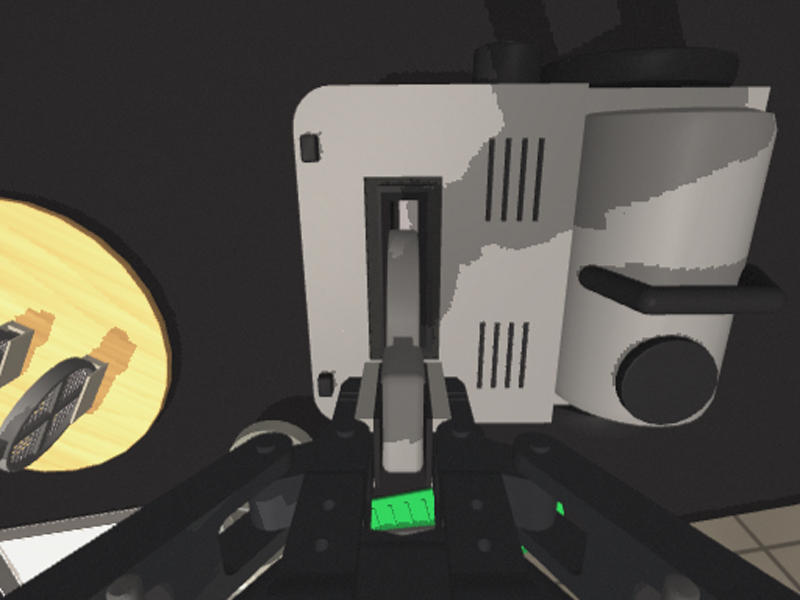

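The collar now spans (365,177)–(438,360), with the disc over its centre line at x≈403.

```bash
python3 - <<'E'
from h import *
import pickle
_,K,P=pickle.load(open("w6.pkl","rb"))
p=manip.get_obs()["position"];a=np.radians(-13); u=np.array([np.cos(a),np.sin(a)]);w=np.array([-u[1],u[0]])
for z in(.142,.15):
    q=np.array([at_z(K,P,x*.64,y*.64,z)[:2] for x,y in [(365,177),(442,178),(438,360),(371,358)]]);c=q.mean(0);print(z,c.round(4),cv2.minAreaRect(q.astype(np.float32)*1000),(c-p[:2])@u*1000,(c-p[:2])@w*1000)
    q=np.array([at_z(K,P,x*.64,y*.64,z)[:2] for x,y in [(382,192),(428,192)]]);print((q-p[:2])@w*1000)
E
```

```text
0.142 [0.5064 0.1988] ((506.6143493652344, 198.660888671875), (48.634033203125, 128.03660583496094), 77.29849243164062) 2.3220261521857832 0.7099472810902862
[-13.43672689  15.90597985]
0.15 [0.5042 0.1993] ((504.411376953125, 199.14334106445312), (47.32404327392578, 124.58784484863281), 77.29849243164062) 0.0734473984161974 0.6816757486599103
[-13.08395231  15.46839733]
```

Emit:
jog_arm(
  moves=[
    [0,1,-5,0.02,0.06,0,1],
    [0,0,-5,0,0,0,1],
    [0,0,-5,0,0,0,1],
    [0,0,-4,0,0,0,1],
  ],
)

```text
t: 7.82
position: [0.5055, 0.2007, 0.2798]
orientation: [0.782, 0.623, 0.003, 0.001]
force: [0.0, -0.5, -0.8]
gripper_width: 0.152
```

Emit:
jog_arm(
  moves=[
    [0,0,-3,0,0,0,1],
    [0,0,-3,0,0,0,1],
  ],
)

```text
t: 7.98
position: [0.5053, 0.2008, 0.2726]
orientation: [0.782, 0.623, 0.002, 0.001]
force: [0.2, 0.5, -0.7]
gripper_width: 0.146
```

Emit:
jog_arm(
  moves=[
    [-2,-1,-3,0,0,0,1],
    [0,0,-3,0,0,0,1],
    [0,0,-3,0,0,0,1],
  ],
)

```text
t: 8.23
position: [0.503, 0.1994, 0.2626]
orientation: [0.782, 0.623, 0.002, 0.001]
force: [-0.0, -1.5, 0.8]
gripper_width: 0.15
```

Emit:
jog_arm(
  moves=[
    [0,0,-3,0,0,0,1],
    [0,0,-3,0,0,0,1],
  ],
)

```text
t: 8.4
position: [0.503, 0.1988, 0.2564]
orientation: [0.782, 0.623, 0.002, 0.002]
force: [-0.5, -0.8, 1.1]
gripper_width: 0.147
```

Emit:
jog_arm(
  moves=[
    [0,0,-3,0,0,0,1],
    [0,0,-3,0,0,0,1],
    [0,0,-3,0,0,0,1],
  ],
)

```text
t: 8.65
position: [0.5032, 0.1986, 0.2467]
orientation: [0.782, 0.623, 0.002, 0.002]
force: [0.3, -1.6, -0.4]
gripper_width: 0.146
```

Emit:
jog_arm(
  moves=[
    [0,0,-3,0,0,0,1],
    [0,0,-3,0,0,0,1],
    [0,0,-3,0,0,0,1],
  ],
)

```text
t: 8.9
position: [0.5032, 0.1986, 0.2365]
orientation: [0.782, 0.623, 0.002, 0.002]
force: [0.8, -0.4, 0.3]
gripper_width: 0.15
```

Emit:
jog_arm(
  moves=[
    [0,0,-3,0,0,0,1],
    [0,0,-3,0,0,0,1],
    [0,0,-3,0,0,0,1],
  ],
)

```text
t: 9.15
position: [0.5029, 0.1987, 0.2264]
orientation: [0.782, 0.623, 0.002, 0.001]
force: [-1.3, -1.7, 1.7]
gripper_width: 0.151
```

Emit:
jog_arm(
  moves=[
    [0,0,-3,0,0,0,1],
    [0,0,-3,0,0,0,1],
  ],
)

```text
t: 9.32
position: [0.5024, 0.1987, 0.2196]
orientation: [0.782, 0.623, 0.001, 0.001]
force: [-0.5, -0.3, 0.1]
gripper_width: 0.147
```

Emit:
jog_arm(
  moves=[
    [0,0,-3,0,0,0,1],
    [0,0,-3,0,0,0,1],
  ],
)

```text
t: 9.48
position: [0.5023, 0.1988, 0.2129]
orientation: [0.782, 0.624, 0.001, 0.001]
force: [-0.5, -1.8, 0.6]
gripper_width: 0.151
```

Emit:
jog_arm(
  moves=[
    [0,0,-4,0,0,0,1],
    [0,0,-4,0,0,0,1],
    [0,0,-4,0,0,0,1],
  ],
)

```text
t: 9.73
position: [0.5023, 0.1987, 0.1998]
orientation: [0.782, 0.624, 0.001, 0.001]
force: [-0.8, -0.9, -0.4]
gripper_width: 0.148
```

Emit:
jog_arm(
  moves=[
    [0,0,-4,0,0,0,1],
    [0,0,-4,0,0,0,1],
    [0,0,-4,0,0,0,1],
  ],
)

```text
t: 9.98
position: [0.5022, 0.1986, 0.1863]
orientation: [0.782, 0.623, 0.001, 0.001]
force: [-0.3, 0.0, 0.5]
gripper_width: 0.15
```

Emit:
jog_arm(
  moves=[
    [0,0,-4,0,0,0,1],
    [0,0,-3,0,0,0,1],
  ],
)

```text
t: 10.15
position: [0.5021, 0.1986, 0.1782]
orientation: [0.782, 0.623, 0.001, 0.001]
force: [-1.1, -0.2, -0.3]
gripper_width: 0.149
```

Emit:
jog_arm(
  moves=[
    [0,0,-3,0,0,0,1],
    [0,0,-3,0,0,0,1],
    [0,0,-2,0,0,0,1],
  ],
)

```text
t: 10.4
position: [0.5021, 0.1986, 0.169]
orientation: [0.782, 0.623, 0.001, 0.001]
force: [-1.1, -0.4, 0.7]
gripper_width: 0.147
```

Emit:
jog_arm(
  moves=[
    [0,0,-2,0,0,0,1],
    [0,0,-1,0,0,0,1],
  ],
)

```text
t: 10.57
position: [0.5021, 0.1986, 0.1655]
orientation: [0.782, 0.623, 0.001, 0.001]
force: [-0.5, -1.0, 0.1]
gripper_width: 0.149
```

Emit:
jog_arm(
  moves=[
    [0,0,-1,0,0,0,1],
    [0,0,-1,0,0,0,1],
  ],
)

```text
t: 10.73
position: [0.5022, 0.1986, 0.1634]
orientation: [0.782, 0.623, 0.001, 0.001]
force: [-0.9, -0.6, 0.6]
gripper_width: 0.145
```

Emit:
jog_arm(
  moves=[
    [0,0,-1,0,0,0,1],
    [0,0,-1,0,0,0,1],
  ],
)

```text
t: 10.9
position: [0.5024, 0.1986, 0.1617]
orientation: [0.782, 0.623, 0.001, 0.001]
force: [-1.9, -1.6, 4.6]
gripper_width: 0.15
```

Emit:
jog_arm(
  moves=[
    [0,0,-1,0,0,0,1],
    [0,0,-1,0,0,0,1],
  ],
)

```text
t: 11.07
position: [0.5025, 0.1986, 0.1602]
orientation: [0.782, 0.623, 0.001, 0.001]
force: [-3.0, -2.0, 5.0]
gripper_width: 0.149
```

Emit:
jog_arm(
  moves=[
    [0,0,-1,0,0,0,1],
  ],
)

```text
t: 11.15
position: [0.5025, 0.1986, 0.1596]
orientation: [0.782, 0.623, 0.001, 0.001]
force: [-2.6, -1.2, 7.2]
gripper_width: 0.149
```

Emit:
jog_arm(
  moves=[
    [0,0,-1,0,0,0,1],
  ],
)

```text
t: 11.23
position: [0.5026, 0.1987, 0.1591]
orientation: [0.782, 0.623, 0.002, 0.001]
force: [-2.0, -1.3, 7.7]
gripper_width: 0.144
```

Emit:
jog_arm(
  moves=[
    [-0.5,0,-1.2,0,0,0,1],
  ],
)

```text
t: 11.32
position: [0.5024, 0.1987, 0.1586]
orientation: [0.782, 0.623, 0.002, 0.002]
force: [-2.5, -2.1, 10.2]
gripper_width: 0.152
```

Emit:
jog_arm(
  moves=[
    [-0.2,0,-1.2,0,0,0,1],
  ],
)

```text
t: 11.4
position: [0.5025, 0.1988, 0.1582]
orientation: [0.782, 0.623, 0.002, 0.002]
force: [-3.1, -1.3, 9.0]
gripper_width: 0.148
```

Emit:
jog_arm(
  moves=[
    [0,0,-1.2,0,0,0,1],
  ],
)

```text
t: 11.48
position: [0.5026, 0.1988, 0.1577]
orientation: [0.782, 0.623, 0.003, 0.002]
force: [-3.6, -1.4, 9.1]
gripper_width: 0.15
```

Emit:
jog_arm(
  moves=[
    [-0.5,0,-1.3,0,0,0,1],
  ],
)

```text
t: 11.57
position: [0.5024, 0.1989, 0.1573]
orientation: [0.782, 0.623, 0.003, 0.002]
force: [-2.9, -1.5, 9.8]
gripper_width: 0.149
```

Emit:
jog_arm(
  moves=[
    [-0.5,0,-1.3,0,0,0,1],
  ],
)

```text
t: 11.65
position: [0.5023, 0.1989, 0.1569]
orientation: [0.782, 0.623, 0.003, 0.002]
force: [-2.9, -2.0, 10.9]
gripper_width: 0.143
```

Emit:
jog_arm(
  moves=[
    [-0.3,0,-1.4,0,0,0,1],
  ],
)

```text
t: 11.73
position: [0.5023, 0.1989, 0.1566]
orientation: [0.782, 0.624, 0.004, 0.003]
force: [-3.8, -1.4, 11.1]
gripper_width: 0.151
```

Emit:
jog_arm(
  moves=[
    [-0.3,0,-1.4,0,0,0,1],
  ],
)

```text
t: 11.82
position: [0.5023, 0.1989, 0.1563]
orientation: [0.782, 0.624, 0.004, 0.003]
force: [-3.4, -2.0, 12.2]
gripper_width: 0.15
```

Pressed to about 12 N. I'll ease up in small steps to feel whether the flap holds it.

Emit:
jog_arm(
  moves=[
    [0,0,1,0,0,0,1],
    [0,0,1,0,0,0,1],
    [0,0,1,0,0,0,1],
  ],
)

```text
t: 12.07
position: [0.5019, 0.1988, 0.1612]
orientation: [0.782, 0.624, 0.004, 0.003]
force: [-2.7, -2.0, 3.8]
gripper_width: 0.151
```

Emit:
jog_arm(
  moves=[
    [0,0,1,0,0,0,1],
    [0,0,1,0,0,0,1],
  ],
)

```text
t: 12.23
position: [0.5014, 0.1988, 0.163]
orientation: [0.782, 0.624, 0.004, 0.003]
force: [0.5, -0.8, -6.6]
gripper_width: 0.144
```

Emit:
jog_arm(
  moves=[
    [0,0,1,0,0,0,1],
  ],
)

```text
t: 12.32
position: [0.5011, 0.1987, 0.1632]
orientation: [0.782, 0.623, 0.004, 0.003]
force: [1.3, -0.7, -7.2]
gripper_width: 0.142
```

The upward pull meets 7 N and stops, so the flap holds. I'll lower to neutral and release.

Emit:
jog_arm(
  moves=[
    [0,0,-1,0,0,0,1],
    [0,0,0,0,0,0,1],
  ],
)

```text
t: 12.48
position: [0.5013, 0.1989, 0.162]
orientation: [0.782, 0.623, 0.004, 0.003]
force: [-1.1, -2.0, 2.2]
gripper_width: 0.148
```

Emit:
jog_arm(
  squeeze=20,
  moves=[
    [0,0,0,0,0,0,0.5],
    [0,0,0,0,0,0,0.3],
    [0,0,0,0,0,0,0.3],
    [0,0,0,0,0,0,0.2],
  ],
)

```text
t: 12.82
position: [0.5029, 0.1997, 0.1625]
orientation: [0.782, 0.623, 0.005, 0.003]
force: [0.8, 0.5, -0.4]
gripper_width: 0.396
```

Emit:
jog_arm(
  moves=[
    [0,0,8,0,0,0,0.2],
    [0,0,15,0,0,0,0.2],
    [0,0,25,0,0,0,0.2],
    [0,0,30,0,0,0,0.2],
    [0,0,35,0,0,0,0.2],
    [0,0,35,0,0,0,0.2],
    [0,0,0,0,0,0,0.2],
    [0,0,0,0,0,0,0.2],
  ],
)

```text
t: 13.48
position: [0.5008, 0.1994, 0.3203]
orientation: [0.782, 0.623, 0.005, 0.003]
force: [-0.3, 0.1, -0.8]
gripper_width: 0.404
```

```bash
python3 - <<'E'
from h import *
w=grab("wrist")[0]["color"];s=grab("scene")[0]["color"];t=grab("top")[0]["color"]
r=lambda i,a,b:cv2.resize(i,(a,b),interpolation=cv2.INTER_CUBIC)
cv2.imwrite("pics/f.png",np.vstack([np.hstack([r(w,400,300),r(t,400,300)]),np.hstack([r(s,400,300),r(s[160:265,330:470],400,300)])]))
print(manip.get_obs()["position"],manip.get_obs()["force"])
E
```

```text
[0.50004048 0.19920617 0.31813044] [ 1.27763017  0.35041035 -0.309582  ]
```

View pics/f.png

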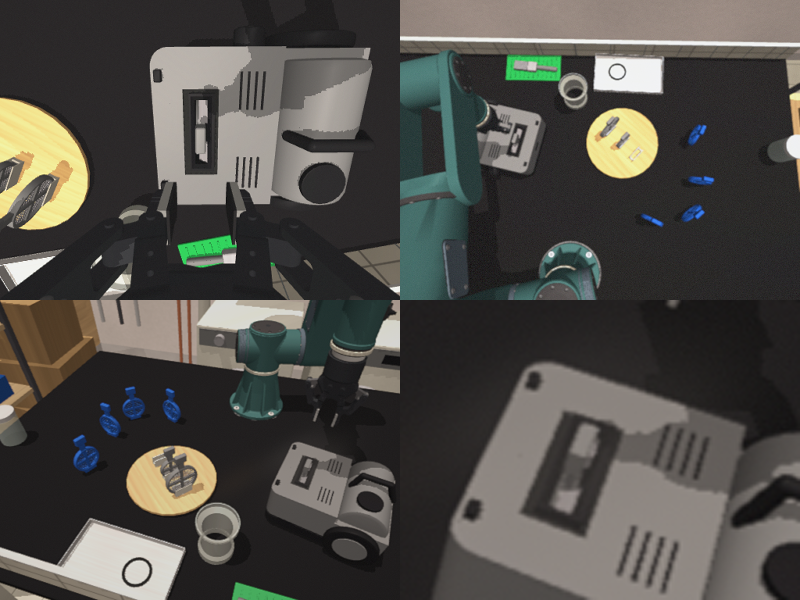

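The grip stands just above the collar at (201,130), with both bright flap wings shut beside it. The other two filters and the shroud haven't moved. I'm handing it in.

```bash
python3 -c "
from cell import manip; print(manip.finish_job())"
```

```text
the job is handed in; nothing more can be done
None
```

The middle-sized prefilter is locked into the vacuum and the job is handed in, about 13.6 s of robot time into the 72 s limit.

- **Insertion:** I lifted the filter from the rack and slid it foot first down the slot. I then pressed it against the spring until the force read 12.2 N down, with 3–4 N sideways. That is below the 20 N cracking limit.
- **Lock check:** Easing back up, the filter stopped after about 7 mm and the flap held it against a 7 N pull. I then let go and backed the gripper about 155 mm clear.
- **Final pictures:** The grip stands just above the collar with the flap wings shut on both sides. The other two prefilters and the shroud look unmoved.

I never felt or read a distinct snap, so the lock rests on the pull test and the final pictures. No check failed or disagreed.

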